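Gauge and rack the chamfered guide post

ROBOT

A 6-joint arm with a two-finger parallel gripper is mounted at the origin on the work surface. World frame = base frame: x ahead of the robot, y to its left, z up, the work surface at z = 0. Lengths are in mm, angles in rad, forces in N, time in s.
With the tool pointing down it reaches from about 300 to 775 mm from the base axis. Payload 14.6 kg.
Tool frame: the origin (TCP) lies on the front face of the gripper's body, between the roots of the fingers; the fingertips stand 97 mm ahead of it and the grasp point (between the pads) lies 78 mm ahead of it; z points along the fingers, y is the line along which they close (so a half turn about z gives the same grasp; the last joint's range is limited). The gripper opens to 94 mm and grips with 3 to 60 N. Pads are 16 mm wide; open, the fingers measure 119 mm over their backs; the gripper's body (75 mm by 177 mm) begins 78 mm behind the grasp point.
Start: joints at [1.081, 0.3, 1.521, -0, 1.321, -0.067], TCP at [225.67, 501.561, 302.646] pointing down, gripper open.
Joint ranges: [-3.03, 3.03], [-0.79, 2.21], [0.23, 2.52], [-1.04, 4.18], [0, 3.07], [-2.55, 2.55]. Speed limits (rad/s): [2.22, 2.22, 2.57, 3.14, 3.14, 3.14].

INTERFACE

Orientations are given as [roll, pitch, yaw] about the fixed x, y, z axes, in that order (R = Rz(yaw) Ry(pitch) Rx(roll)).
In Python, from cell import * gives the robot as it stands.
- The arm moves only by the tool carry_out, never from a script. Its arguments are lists of equal length, an entry for each row: "slide": the shift along the world's x, y, z scaled (see below), a list of three; "dr": the turn, a rotation vector about the world's x, y, z scaled (see below), a list of three; "gripper": the opening in per cent of the stroke, from 0 (shut) to 100 (fully open). A call has 1 to 10 rows; each row is the pose to reach, as a shift and turn from the pose commanded when the call began, turning the shorter way round; what a row does not reach only later rows make up. The controller multiplies each number of a shift by 0.25 m and each number of a turn by 360 degrees. A row lasts 1/12 s, in which the tool goes at most 41.7 mm and 7.16 degrees, less where a joint would pass 70% of its speed; a pose out of reach is approached as far as the arm can. A call with a number of a shift or a turn outside -1 to 1 is refused whole. A call with a gripper value outside its range is refused whole. The fingers move at their own pace and stop on an object; "newtons" is the grip in N (left out, the last holds). Time passes only in rows, so rows that repeat a pose let the fingers close. It gives the time, the measured TCP pose, the force, the opening and the grip force at its end, in the units of the state.
- read_state(): the state, without advancing time (a new reading comes with each control period).
- camera(name): name is "scene" or "top" or "wrist"; returns the picture (384x512x3 uint8, red, green, blue); there is no depth.
- camera_model(name): a dict with "vfov" (degrees; the focal length in pixels is half the picture's height over the tangent of half this angle, whatever the lens; pixels are square), "cx", "cy" (the principal point, pixels), "k1" (the pictures are not rectified: a ray, as slopes to the right and down, at radius r is drawn at 1 + k1 r^2 times it, then the intrinsics apply), "R" (3x3) and "t" (3): a world point X has camera coordinates R X + t. Camera axes: x right, y down, z forward; pixel columns grow to the right and rows downward; lengths in mm; the calibration is good to about 2 mm. A picture is of the moment at which its call begins: read the wrist's pose just before it. camera_model takes no time and is no camera call; for the wrist camera it gives the pose at the moment of the call.
- sign_off(): hands the job in; it is judged then, once.
The state is a dict: "clock": time; "joints": joint angles; "qd": joint speeds; "effort": joint torques, N m; "eef_pos": TCP position; "eef_rot": TCP orientation; "wrist_force": force on the tool from outside, world axes, zero at the start; "moment": the same for the moment, N m; "finger_gap": finger opening in mm; "finger_force": force on a finger pad.
Only numpy, scipy, OpenCV 4.12 (cv2) and the standard library are available. Lean on these libraries where they do the work, as an engineer would, in place of code of your own. Each camera call takes 0.05 s, during which the arm holds its last target. There are 200 camera calls.

TASK

Two bare metal guide posts for a board test fixture stand loose on the bench: one stands on a chamfered (tapered) end, the other is square at both ends. Take the one with the chamfered foot and try it, upright, in the bore of the dark steel gauge block, where a chamfered end sinks in and a square end stops at the mouth; hold it there a moment, then stand it fully home in the empty socket of the grey rack, foot down like the two posts already there. Leave the square post standing where it was.

Things in the scene. Friction and masses are not known exactly. Their poses are not given: they have to be found in the camera images.
- post_c (a point): Centre (half-way up) of the chamfered post: bare metal cylinder 34 mm in diameter, 100 mm long, 0.24 kg, square top. It stands on its chamfered end: the lowest 22 mm taper evenly to 18 mm diameter at the foot. z points up along it; foot 50 mm below this point, top 50 mm above. Grip it some 20 mm above this point so that the fingers stay clear of the rack socket.
- square_post_c (a point): Centre (half-way up) of the other post: the same metal cylinder, 34 mm in diameter and 100 mm long, 0.24 kg, but square at both ends. It stands on the bench and is to be left there.
- gauge_mouth (a point): Centre of the bore's mouth, on the top face of the gauge: a fixed dark steel block 80 x 80 mm, 40 mm high, on a thin steel foot plate. z points up. The bore is 30 mm in diameter, 40 mm deep: the chamfered end sinks 16 mm until its taper meets the rim (post centre 34 mm above this point); a square end stops at the mouth (50 mm above).
- socket_mouth (a point): Mouth centre of the empty one (middle or either end) of 3 fixed grey blocks 66 x 66 x 44 mm, 80 mm apart on an aluminium strip; 52 mm above the bench. The row runs along this x axis; z up. The other two hold posts that stand 64 mm proud. Bore 38 mm in diameter for 28 mm, then 24 mm: fully home, the taper rests in the narrow part, foot 36 mm below this point, post centre 14 mm above it.
Mind the look-alikes: they are no part of the job. Leave any blue, green or red look-alike of the part that bears post_c alone.

How it is judged (in metres and radians):
On the way:
1. the chamfered post is upright in the gauge bore, sunk in at least 8 mm, for 0.2 s (z of post_c in the frame of gauge_mouth between 0.015 and 0.042 m and horizontal distance between post_c and gauge_mouth below 0.012 m and angle between post_c's own z axis and vertical below 0.2 rad), for 0.2 s.
At the end, for the whole second after the job is handed in: The chamfered post stands released and at rest, chamfered foot down, in the empty rack socket: upright within 11 degrees, its centre within 12 mm of the socket's axis and at most 22 mm above the mouth (fully home is 14 mm); the square post stands upright within 30 mm of where it was (horizontal distance between post_c and socket_mouth below 0.012 m and z of post_c in the frame of socket_mouth below 0.022 m and angle between each of post_c, square_post_c's own z axis and vertical below 0.2 rad and linear speed of post below 0.02 m/s and distance of square_post_c from where it was at the start of the episode below 0.03 m); the robot touches nothing.
It also fails if it takes over 48 s, if anything falls off the work surface, if the arm or the gripper's body presses on something with over 40 N, if the wrist force passes 120 N, or if a joint passes its speed limit or range.

## Working session

There is one attempt and no reset: what is moved stays moved. The work goes in short steps, Python scripts to look and compute and a tool call to move; the robot and the scene stay as the last step left them, time stands still between calls to the robot, and variables do not carry over. Pictures are saved under pics/ and viewed, at most 10 in all, crops included, and the job is handed in when it is done.

Besides the shell and the picture viewer there is one more tool, called after "Call:" as name(argument=value, ...), one argument or row to a line, values as JSON. carry_out: Moves the arm, as the interface text tells. Its arguments: {"type":"object","properties":{"slide":{"type":"array","items":{"type":"array","items":{"type":"number","minimum":-1,"maximum":1}}},"dr":{"type":"array","items":{"type":"array","items":{"type":"number","minimum":-1,"maximum":1}}},"gripper":{"type":"array","items":{"type":"number"}},"newtons":{"type":"number"}},"required":["slide","dr","gripper"]}

```bash
mkdir -p pics
cat > h.py <<'E'
from cell import *
import numpy as np, cv2
def ray(m,u,v):
    f=192/np.tan(np.radians(m["vfov"])/2); d=np.array([(u-m["cx"])/f,(v-m["cy"])/f]); s=d.copy()
    for _ in range(30): s=d/(1+m["k1"]*(s@s))
    R=np.array(m["R"]);t=np.array(m["t"])
    return -R.T@t, R.T@np.array([s[0],s[1],1])
def onz(m,u,v,z):
    c,d=ray(m,u,v); return c+d*(z-c[2])/d[2]
def proj(m,X):
    f=192/np.tan(np.radians(m["vfov"])/2); c=np.array(m["R"])@np.array(X,float)+m["t"]; s=c[:2]/c[2]; s=s*(1+m["k1"]*(s@s))
    return s*f+[m["cx"],m["cy"]]
def save(n,im): cv2.imwrite(f"pics/{n}.png",im[:,:,::-1])
E
python3 - <<'E'
from h import *
for n in("scene","top"):
    im=camera(n); np.save(n,im); save(n,im); m=camera_model(n); c,d=ray(m,256,192); print(n,c.round(),d.round(2),m["vfov"],m["k1"])
print(read_state())
E
```

```text
scene [1095.  261.  795.] [-0.57 -0.33 -0.76] 51.19584045258248 0.0032429322916146153
top [353. -30. 985.] [ 0.22 -0.01 -0.98] 55.587681415318464 0.00622238479404873
{'clock': 0.1, 'joints': array([ 1.08141933e+00,  3.00470125e-01,  1.52150429e+00, -1.44655166e-05,
        1.32063171e+00, -6.66127656e-02]), 'qd': array([ 0.00044537, -0.00307157, -0.00200896,  0.00067563, -0.00093701,
        0.00058853]), 'effort': array([-1.16041218e-03, -5.32639503e+01, -3.53289735e+01,  7.08821020e-02,
        2.34361592e-02, -5.37513790e-05]), 'eef_pos': array([225.61303723, 501.47088744, 302.11927975]), 'eef_rot': array([-3.14058050e+00, -5.34793484e-05,  2.71883199e+00]), 'wrist_force': array([0.10454337, 0.38264161, 0.69880959]), 'moment': array([-0.00558997, -0.02809557,  0.02182082]), 'finger_force': 0.0, 'finger_gap': 93.84679414997122}
```

View pics/scene.png

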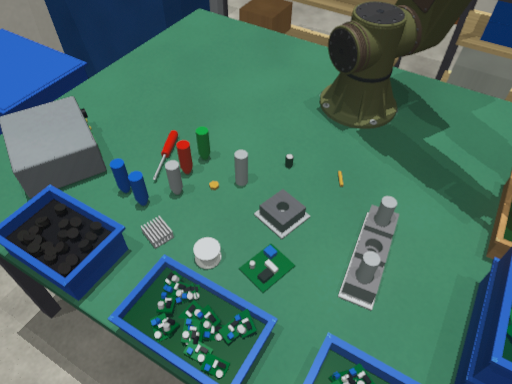

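View pics/top.png

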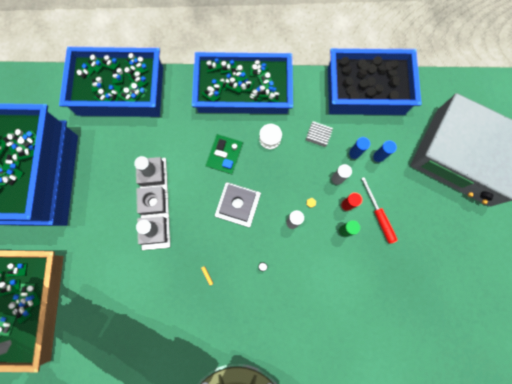

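The scene view shows bare posts at about (241,168) and (174,178). The gauge bore is at (283,207), and the empty middle socket is at (374,247). In the top view these are (296,218) and (343,175), gauge (238,203), socket (152,200). Next I zoom in on the feet.

Run:
```python
from h import *
s=np.load("scene.npy");t=np.load("top.npy")
A=cv2.resize(s[145:210,150:265],None,fx=6.9,fy=6.9,interpolation=3)
save("feet",A[:590,:795])
B=cv2.resize(t[150:250,125:260],None,fx=5.9,fy=5.9,interpolation=3); save("topz",B[:590])
```

```text
(no output)
```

View pics/feet.png

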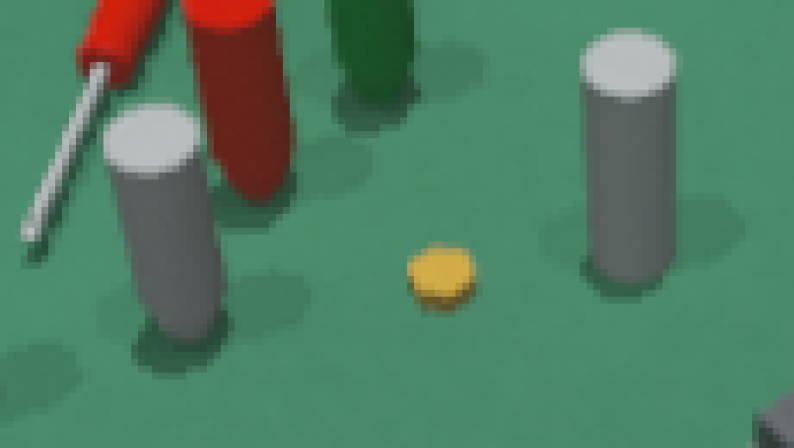

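View pics/topz.png

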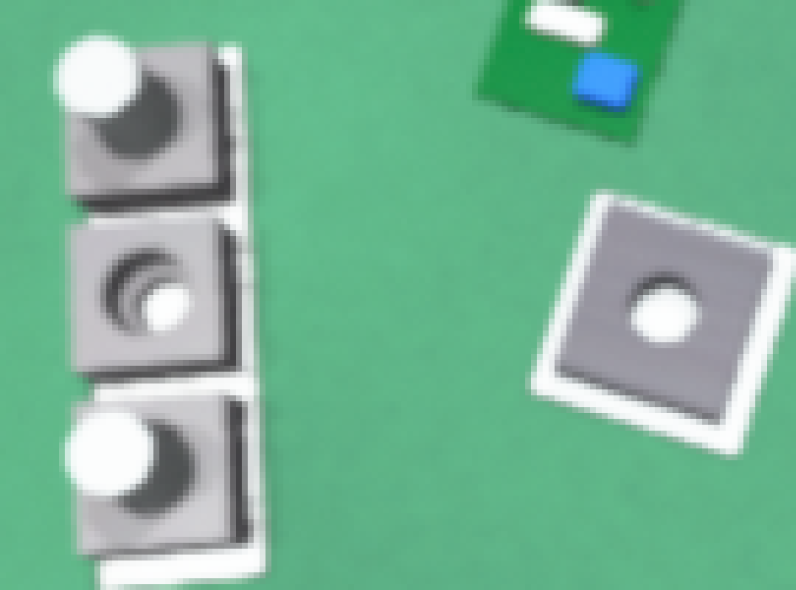

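The left post, scene (174,178) / top (343,175), narrows at its foot, so it is the chamfered one. The right one is square. The socket mouth in the top view is at about (149.6,199.5) and the gauge mouth at about (237.7,202).

Run:
```python
from h import *
t=np.load("top.npy");s=np.load("scene.npy");m=camera_model("top");ms=camera_model("scene")
w=(t.min(2)>215).astype(np.uint8)
n,l,st,c=cv2.connectedComponentsWithStats(w)
def blob(u,v):
    i=min((i for i in range(1,n) if st[i,4]>40),key=lambda i:np.hypot(*(c[i]-[u,v]))); return c[i],st[i]
for nm,u,v in(("C",343,172),("SQ",296,217),("p1",142,163),("p2",143,228)):
    b,a=blob(u,v); X=onz(m,*b,100 if nm in("C","SQ") else 116); print(nm,b.round(1),a,X.round(1),proj(ms,X).round(1))
for nm,u,v,z in(("sock",149.6,199.5,52),("gauge",237.7,201.9,44),("gauge48",237.7,201.9,48)):
    X=onz(m,u,v,z); print(nm,X.round(1),proj(ms,X).round(1))
for nm,u,v,z in(("red",352,200,100),("blue",361,146,100),("blue2",386,150,100),("green",352,227,100),("heat",320,132,10)): print(nm,onz(m,u,v,z).round())
A=cv2.resize(s[180:310,250:410],None,fx=4.6,fy=4.6,interpolation=3); save("sc2",A)
```

```text
C [344.5 170.6] [338 165  14  12 132] [ 606.6 -263.7  100. ] [171.1 164.1]
SQ [296.4 217.1] [290 211  14  13 148] [ 486.7 -141.   100. ] [240.2 153.4]
p1 [141.  162.6] [135 157  13  12 132] [615.9 245.3 116. ] [370.6 257.4]
p2 [147.1 222.5] [137 213  31  21 248] [466.5 219.  116. ] [383. 202.]
sock [535.2 235.4  52. ] [372.6 243.9]
gauge [533.4   5.7  44. ] [281.5 203.6]
gauge48 [532.7   5.5  48. ] [281.7 202.3]
red [ 531. -279.  100.]
blue [ 672. -309.  100.]
blue2 [ 662. -372.  100.]
green [ 464. -276.  100.]
heat [ 745. -223.   10.]
```

View pics/sc2.png

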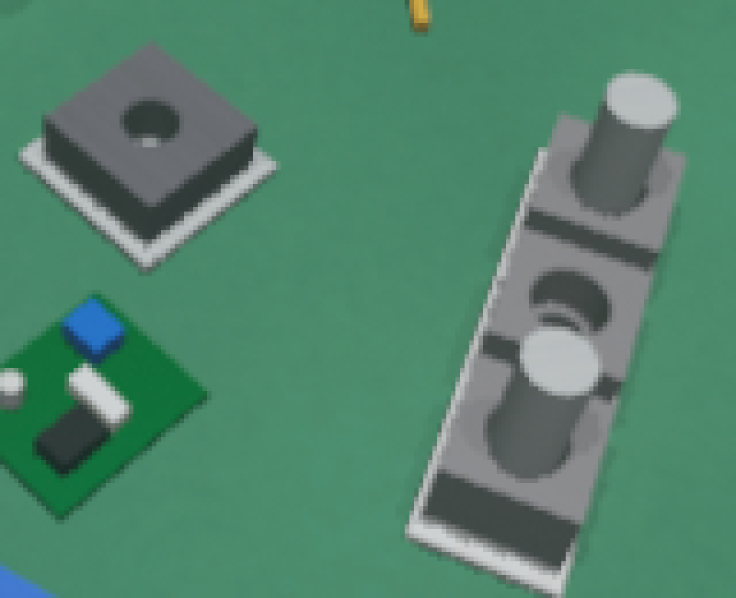

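The scene crop shows the gauge bore centre at scene px (282.4,205.9) and the middle socket mouth at (373.5,247). The neighbouring post tops are at (371.5,258) and (389,201.4). Next I triangulate all of these.

Run:
```python
from h import *
m=camera_model("top");ms=camera_model("scene")
def tri(a,b):
    M=np.zeros((3,3));q=np.zeros(3)
    for c,d in(ray(m,*a),ray(ms,*b)):
        d=d/np.linalg.norm(d);P=np.eye(3)-np.outer(d,d);M+=P;q+=P@c
    return np.linalg.solve(M,q)
k=lambda U,V,s,u,v:((U+.5)/s-.5+u,(V+.5)/s-.5+v)
T=lambda U,V:k(U,V,5.9,125,150); S=lambda U,V:k(U,V,4.6,250,180); F=lambda U,V:k(U,V,6.9,150,145)
for n,a,b in(("C",(344.5,170.6),F(152,138)),("SQ",(296.4,217.1),F(628,63)),("p1",T(98,77),S(560,360)),("p2",T(109,453),S(641,100)),("sock",T(145,292),S(570,310)),("gauge",T(665,306),S(151,121))):
    X=tri(a,b); print(n,X.round(1),proj(m,X)-a,proj(ms,X)-b, onz(m,*a,{"C":100,"SQ":100,"p1":116,"p2":116,"sock":52,"gauge":43}[n]).round(1))
```

```text
C [ 606.5 -263.4   98.9] [-0.25350668  0.13419862] [-0.2816516  -0.08724417] [ 606.5 -263.7  100. ]
SQ [ 486.6 -140.6   99.2] [-0.20075548  0.08883538] [-0.20936406 -0.0470374 ] [ 486.7 -141.   100. ]
p1 [615.9 246.  115. ] [-0.36613581  0.08214372] [-0.47510053 -0.03743057] [615.8 244.8 116. ]
p2 [457.1 229.  114.8] [-0.27325937  0.06913779] [-0.30687907 -0.00675004] [457.1 228.1 116. ]
sock [537.5 239.1  45.4] [-0.26076254  0.06515232] [-0.31966593 -0.0221445 ] [536.4 236.6  52. ]
gauge [535.2   8.1  38.8] [-0.43783052  0.16736612] [-0.50592338 -0.07853262] [534.8   6.8  43. ]
```

Call:
carry_out(
  slide=[
    [0.5, -1, 0],
    [0.5, -1, 0],
    [0.5, -1, 0],
    [0.5, -1, 0],
    [0.5, -1, 0],
    [0.5, -1, 0],
    [0.5, -1, 0],
    [0.5, -1, 0],
  ],
  dr=[
    [0, 0, 0.0833],
    [0, 0, 0.0833],
    [0, 0, 0.0833],
    [0, 0, 0.0833],
    [0, 0, 0.0833],
    [0, 0, 0.0833],
    [0, 0, 0.0833],
    [0, 0, 0.0833],
  ],
  gripper=[100, 100, 100, 100, 100, 100, 100, 100],
)

```text
clock: 0.77
eef_pos: [352.8, 246.8, 302.6]
eef_rot: [-3.141, 0.0, -3.046]
wrist_force: [-0.1, 0.6, 0.4]
finger_gap: 93.8
finger_force: 0.0
```

Call:
carry_out(
  slide=[
    [0.5, -1, 0],
    [0.5, -1, 0],
    [0.5, -1, 0],
    [0.5, -1, 0],
    [0.5, -1, 0],
    [0.5, -1, 0],
    [0.5, -1, 0],
    [0.5, -1, 0],
  ],
  dr=[
    [0, 0, 0],
    [0, 0, 0],
    [0, 0, 0],
    [0, 0, 0],
    [0, 0, 0],
    [0, 0, 0],
    [0, 0, 0],
    [0, 0, 0],
  ],
  gripper=[100, 100, 100, 100, 100, 100, 100, 100],
)

```text
clock: 1.43
eef_pos: [477.1, -2.1, 302.1]
eef_rot: [-3.141, -0.001, -3.045]
wrist_force: [0.2, -0.1, -0.4]
finger_gap: 93.9
finger_force: 0.0
```

Call:
carry_out(
  slide=[
    [0.5, -1, 0],
    [0.5, -1, 0],
    [0.5, -1, 0],
    [0.5, -1, 0],
    [0.5, -1, 0],
    [0.5, -1, 0],
    [0.5, -1, 0],
    [0.5, -1, 0],
    [0.5, -1, 0],
  ],
  dr=[
    [0, 0, 0],
    [0, 0, 0],
    [0, 0, 0],
    [0, 0, 0],
    [0, 0, 0],
    [0, 0, 0],
    [0, 0, 0],
    [0, 0, 0],
    [0, 0, 0],
  ],
  gripper=[100, 100, 100, 100, 100, 100, 100, 100, 100],
)

```text
clock: 2.18
eef_pos: [600.9, -248.8, 301.3]
eef_rot: [3.14, -0.002, -3.042]
wrist_force: [0.2, -0.0, 0.6]
finger_gap: 94.2
finger_force: 0.0
```

Run:
```python
from h import *
m=camera_model("wrist"); im=camera("wrist"); np.save("w1",im)
c,d=ray(m,256,192); print(c.round(),d.round(2), [proj(m,X).round(1) for X in([606.5,-263.5,100],[606.5,-263.5,0])],read_state()["eef_pos"])
save("w1",im)
```

```text
[ 526. -256.  384.] [ 0.25  0.04 -0.97] [array([239.2, 195. ]), array([242.6, 176.4])] [ 600.68263979 -247.79659193  301.8266478 ]
```

View pics/w1.png

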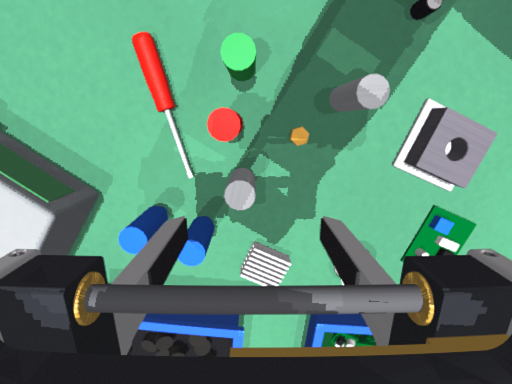

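The wrist view shows the post top at (240,195), matching the predicted (239.2,195), and the gauge bore at (456,149). Now I go down to the grasp: dx +5.5, dy −14.5, dz −153 in total.

Run:
```python
from h import *
m=camera_model("wrist"); print(onz(m,456,149,42).round(1),onz(m,240,195,100).round(1))
```

```text
[534.2   8.1  42. ] [ 606.5 -261.6  100. ]
```

Call:
carry_out(
  slide=[
    [0.02, -0.055, 0],
    [0.02, -0.055, 0],
    [0.02, -0.055, -0.15],
    [0.02, -0.055, -0.3],
    [0.02, -0.055, -0.4],
    [0.02, -0.055, -0.5],
    [0.02, -0.055, -0.57],
    [0.02, -0.055, -0.61],
    [0.02, -0.055, -0.61],
    [0.02, -0.055, -0.61],
  ],
  dr=[
    [0, 0, 0],
    [0, 0, 0],
    [0, 0, 0],
    [0, 0, 0],
    [0, 0, 0],
    [0, 0, 0],
    [0, 0, 0],
    [0, 0, 0],
    [0, 0, 0],
    [0, 0, 0],
  ],
  gripper=[100, 100, 100, 100, 100, 100, 100, 100, 100, 100],
)

```text
clock: 3.07
eef_pos: [605.9, -261.5, 151.0]
eef_rot: [-3.141, 0.0, -3.04]
wrist_force: [0.0, 0.8, 0.5]
finger_gap: 94.4
finger_force: 0.0
```

Call:
carry_out(
  slide=[
    [0, -0.004, -0.01],
    [0, -0.004, -0.01],
    [0, -0.004, -0.01],
    [0, -0.004, -0.01],
    [0, -0.004, -0.01],
    [0, -0.004, -0.01],
    [0, -0.004, -0.01],
    [0, -0.004, -0.01],
    [0, -0.004, -0.01],
    [0, -0.004, -0.01],
  ],
  dr=[
    [0, 0, 0],
    [0, 0, 0],
    [0, 0, 0],
    [0, 0, 0],
    [0, 0, 0],
    [0, 0, 0],
    [0, 0, 0],
    [0, 0, 0],
    [0, 0, 0],
    [0, 0, 0],
  ],
  gripper=[60, 50, 45, 40, 35, 30, 25, 25, 25, 25],
  newtons=30,
)

```text
clock: 3.9
eef_pos: [605.7, -263.2, 147.6]
eef_rot: [-3.142, -0.0, -3.041]
wrist_force: [0.1, -0.2, 0.0]
finger_gap: 33.5
finger_force: 30.0
```

Call:
carry_out(
  slide=[
    [0, 0, 0.1],
    [0, 0, 0.2],
    [0, 0, 0.3],
    [0, 0, 0.4],
    [0, 0, 0.48],
    [0, 0, 0.48],
    [0, 0, 0.48],
  ],
  dr=[
    [0, 0, 0],
    [0, 0, 0],
    [0, 0, 0],
    [0, 0, 0],
    [0, 0, 0],
    [0, 0, 0],
    [0, 0, 0],
  ],
  gripper=[25, 25, 25, 25, 25, 25, 25],
)

```text
clock: 4.48
eef_pos: [605.7, -263.2, 267.5]
eef_rot: [-3.141, 0.001, -3.041]
wrist_force: [-0.5, 1.1, -3.4]
finger_gap: 33.5
finger_force: 30.0
```

Call:
carry_out(
  slide=[
    [-0.03, 0.1, 0],
    [-0.06, 0.2, 0],
    [-0.09, 0.32, 0],
    [-0.13, 0.46, 0],
    [-0.17, 0.6, 0],
    [-0.21, 0.74, 0],
    [-0.25, 0.86, 0],
    [-0.29, 0.95, 0],
    [-0.29, 1, 0],
    [-0.29, 1, 0],
  ],
  dr=[
    [0, 0, 0],
    [0, 0, 0],
    [0, 0, 0],
    [0, 0, 0],
    [0, 0, 0],
    [0, 0, 0],
    [0, 0, 0],
    [0, 0, 0],
    [0, 0, 0],
    [0, 0, 0],
  ],
  gripper=[25, 25, 25, 25, 25, 25, 25, 25, 25, 25],
)

```text
clock: 5.32
eef_pos: [532.7, -11.2, 266.2]
eef_rot: [3.141, -0.002, -3.039]
wrist_force: [0.5, -0.3, -1.3]
finger_gap: 33.3
finger_force: 30.0
```

Call:
carry_out(
  slide=[
    [0.006, 0.076, 0],
    [0.006, 0.076, 0],
    [0.006, 0.076, -0.08],
    [0.006, 0.076, -0.16],
    [0.006, 0.076, -0.22],
    [0.006, 0.076, -0.22],
    [0.006, 0.076, -0.22],
    [0.006, 0.076, -0.22],
  ],
  dr=[
    [0, 0, 0],
    [0, 0, 0],
    [0, 0, 0],
    [0, 0, 0],
    [0, 0, 0],
    [0, 0, 0],
    [0, 0, 0],
    [0, 0, 0],
  ],
  gripper=[25, 25, 25, 25, 25, 25, 25, 25],
)

```text
clock: 5.98
eef_pos: [535.1, 5.2, 213.2]
eef_rot: [-3.141, 0.001, -3.042]
wrist_force: [-0.3, -0.8, -2.3]
finger_gap: 33.4
finger_force: 30.0
```

Run:
```python
from h import *
s=camera("scene");w=camera("wrist");save("w2",w);m=camera_model("wrist")
A=cv2.resize(s[130:240,215:345],None,fx=3,fy=3,interpolation=3)[:384]
im=np.zeros((384,790,3),np.uint8); im[:330,:390]=A[:330]; im[:,390:]=w[:,56:456]
save("g1",im); print(read_state()["eef_pos"],proj(m,[534.5,7.5,42]))
```

```text
[535.09548416   5.44638444 213.60215705] [255.60673696 198.16446593]
```

View pics/g1.png

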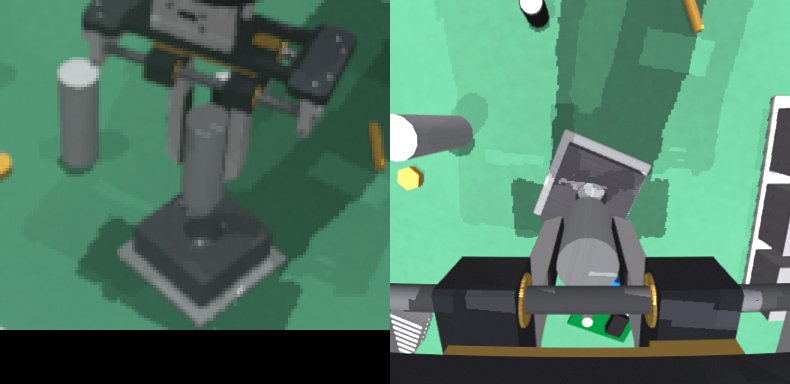

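The scene half shows the post upright in the fingers just above the bore. The wrist half shows its tapered foot at about wrist px (256,190), over the bore. I lower it now.

Call:
carry_out(
  slide=[
    [0, 0.006, -0.04],
    [0, 0.006, -0.08],
    [0, 0.006, -0.11],
    [0, 0.006, -0.13],
    [0, 0.006, -0.145],
    [0, 0.006, -0.145],
  ],
  dr=[
    [0, 0, 0],
    [0, 0, 0],
    [0, 0, 0],
    [0, 0, 0],
    [0, 0, 0],
    [0, 0, 0],
  ],
  gripper=[25, 25, 25, 25, 25, 25],
)

```text
clock: 6.58
eef_pos: [534.4, 7.3, 175.4]
eef_rot: [3.141, -0.001, -3.041]
wrist_force: [-0.5, -0.0, -2.2]
finger_gap: 33.6
finger_force: 30.0
```

Call:
carry_out(
  slide=[
    [0, 0, -0.008],
    [0, 0, -0.008],
    [0, 0, -0.008],
  ],
  dr=[
    [0, 0, 0],
    [0, 0, 0],
    [0, 0, 0],
  ],
  gripper=[25, 25, 25],
)

```text
clock: 6.83
eef_pos: [534.7, 7.4, 174.6]
eef_rot: [3.142, 0.0, -3.041]
wrist_force: [-0.1, 0.3, -2.7]
finger_gap: 33.3
finger_force: 30.0
```

Call:
carry_out(
  slide=[
    [0, 0, -0.008],
    [0, 0, -0.008],
    [0, 0, -0.008],
    [0, 0, -0.008],
  ],
  dr=[
    [0, 0, 0],
    [0, 0, 0],
    [0, 0, 0],
    [0, 0, 0],
  ],
  gripper=[25, 25, 25, 25],
)

```text
clock: 7.17
eef_pos: [534.6, 7.5, 172.5]
eef_rot: [3.141, -0.0, -3.041]
wrist_force: [-2.4, 4.7, 1.5]
finger_gap: 33.7
finger_force: 30.0
```

The lateral contact force and the depth show the taper seated against the rim. I hold briefly, then lift and cross to the rack.

Call:
carry_out(
  slide=[
    [0, 0, 0],
    [0, 0, 0],
    [0, 0, 0],
    [0, 0, 0.08],
    [0, 0, 0.16],
    [0, 0, 0.24],
    [0, 0, 0.3],
    [0, 0, 0.3],
  ],
  dr=[
    [0, 0, 0],
    [0, 0, 0],
    [0, 0, 0],
    [0, 0, 0],
    [0, 0, 0],
    [0, 0, 0],
    [0, 0, 0],
    [0, 0, 0],
  ],
  gripper=[25, 25, 25, 25, 25, 25, 25, 25],
)

```text
clock: 7.83
eef_pos: [535.6, 7.0, 250.3]
eef_rot: [-3.14, 0.005, -3.041]
wrist_force: [0.3, -0.8, -2.3]
finger_gap: 33.2
finger_force: 30.0
```

Call:
carry_out(
  slide=[
    [0.008, 0.1, 0],
    [0.008, 0.2, 0],
    [0.008, 0.32, 0],
    [0.008, 0.45, 0],
    [0.008, 0.58, 0],
    [0.008, 0.7, 0],
    [0.008, 0.81, 0],
    [0.008, 0.89, 0],
    [0.008, 0.917, 0],
    [0.008, 0.917, 0],
  ],
  dr=[
    [0, 0, 0],
    [0, 0, 0],
    [0, 0, 0],
    [0, 0, 0],
    [0, 0, 0],
    [0, 0, 0],
    [0, 0, 0],
    [0, 0, 0],
    [0, 0, 0],
    [0, 0, 0],
  ],
  gripper=[25, 25, 25, 25, 25, 25, 25, 25, 25, 25],
)

```text
clock: 8.67
eef_pos: [536.4, 237.5, 246.1]
eef_rot: [-3.141, -0.001, -3.039]
wrist_force: [0.8, -0.4, -2.8]
finger_gap: 33.6
finger_force: 30.0
```

Run:
```python
from h import *
s=camera("scene");w=camera("wrist");m=camera_model("wrist")
A=cv2.resize(s[160:270,310:440],None,fx=3,fy=3,interpolation=3)
im=np.zeros((384,790,3),np.uint8); im[:330,:390]=A; im[:,390:]=w[:,56:456]
save("r1",im); print(read_state()["eef_pos"],proj(m,[536.5,237,52]),proj(m,[534.6,235,84]))
```

```text
[536.69055624 235.75585505 246.64063729] [254.7108937  192.70026699] [252.95348308 199.40929426]
```

View pics/r1.png

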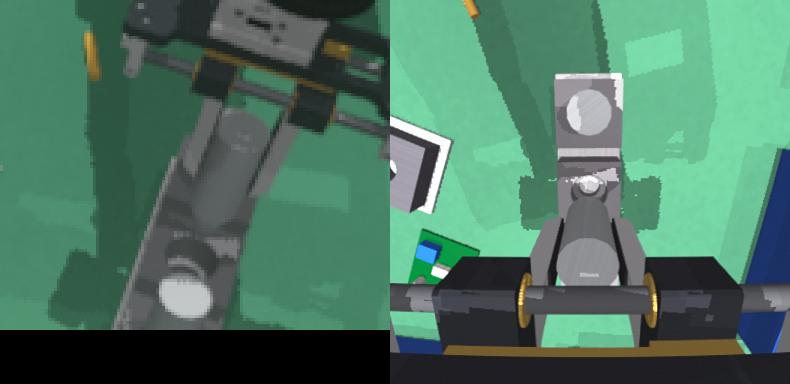

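The post is over the middle socket: the block centre is at wrist col ~255 against the predicted 254.7. I lower it in stages.

Call:
carry_out(
  slide=[
    [0, 0.002, -0.06],
    [0, 0.002, -0.12],
    [0, 0.002, -0.17],
    [0, 0.002, -0.2],
    [0, 0.002, -0.22],
    [0, 0.002, -0.24],
    [0, 0.002, -0.24],
  ],
  dr=[
    [0, 0, 0],
    [0, 0, 0],
    [0, 0, 0],
    [0, 0, 0],
    [0, 0, 0],
    [0, 0, 0],
    [0, 0, 0],
  ],
  gripper=[25, 25, 25, 25, 25, 25, 25],
)

```text
clock: 9.35
eef_pos: [536.6, 236.8, 186.7]
eef_rot: [-3.141, -0.001, -3.041]
wrist_force: [0.5, -1.6, -1.6]
finger_gap: 33.7
finger_force: 30.0
```

Call:
carry_out(
  slide=[
    [0, 0, -0.02],
    [0, 0, -0.035],
    [0, 0, -0.05],
    [0, 0, -0.05],
  ],
  dr=[
    [0, 0, 0],
    [0, 0, 0],
    [0, 0, 0],
    [0, 0, 0],
  ],
  gripper=[25, 25, 25, 25],
)

```text
clock: 9.68
eef_pos: [536.5, 237.0, 174.2]
eef_rot: [-3.141, -0.001, -3.041]
wrist_force: [-0.2, 0.4, -2.8]
finger_gap: 33.5
finger_force: 30.0
```

Call:
carry_out(
  slide=[
    [0, 0, -0.012],
    [0, 0, -0.024],
    [0, 0, -0.032],
    [0, 0, -0.032],
  ],
  dr=[
    [0, 0, 0],
    [0, 0, 0],
    [0, 0, 0],
    [0, 0, 0],
  ],
  gripper=[25, 25, 25, 25],
)

```text
clock: 10.02
eef_pos: [536.5, 237.0, 166.4]
eef_rot: [-3.141, -0.001, -3.041]
wrist_force: [-0.3, -0.4, -2.3]
finger_gap: 33.5
finger_force: 30.0
```

Call:
carry_out(
  slide=[
    [0, 0, -0.004],
    [0, 0, -0.008],
    [0, 0, -0.008],
  ],
  dr=[
    [0, 0, 0],
    [0, 0, 0],
    [0, 0, 0],
  ],
  gripper=[25, 25, 25],
)

```text
clock: 10.27
eef_pos: [536.6, 237.2, 164.9]
eef_rot: [3.141, -0.0, -3.041]
wrist_force: [-1.0, 1.0, -0.5]
finger_gap: 33.9
finger_force: 30.0
```

Contact is starting at the expected height, about 164. I release there and lift once the fingers are open.

Call:
carry_out(
  slide=[
    [0, 0, -0.004],
    [0, 0, -0.004],
    [0, 0, -0.004],
    [0, 0, -0.004],
    [0, 0, -0.004],
    [0, 0, -0.004],
    [0, 0, -0.004],
    [0, 0, -0.004],
  ],
  dr=[
    [0, 0, 0],
    [0, 0, 0],
    [0, 0, 0],
    [0, 0, 0],
    [0, 0, 0],
    [0, 0, 0],
    [0, 0, 0],
    [0, 0, 0],
  ],
  gripper=[25, 40, 60, 80, 80, 80, 80, 80],
)

```text
clock: 10.93
eef_pos: [536.7, 237.1, 163.9]
eef_rot: [-3.142, 0.0, -3.041]
wrist_force: [-0.3, -0.8, -0.6]
finger_gap: 73.3
finger_force: 0.0
```

Call:
carry_out(
  slide=[
    [0, 0, 0.1],
    [0, 0, 0.2],
    [0, 0, 0.32],
    [0, 0, 0.44],
    [0, 0, 0.56],
    [0, 0, 0.6],
    [0, 0, 0.6],
  ],
  dr=[
    [0, 0, 0],
    [0, 0, 0],
    [0, 0, 0],
    [0, 0, 0],
    [0, 0, 0],
    [0, 0, 0],
    [0, 0, 0],
  ],
  gripper=[80, 80, 80, 80, 80, 80, 80],
)

```text
clock: 11.52
eef_pos: [537.1, 237.2, 316.6]
eef_rot: [3.14, 0.005, -3.041]
wrist_force: [1.4, -0.1, -0.7]
finger_gap: 75.1
finger_force: 0.0
```

Run:
```python
from h import *
s=camera("scene");w=camera("wrist");m=camera_model("wrist")
A=cv2.resize(s[130:270,150:420],(540,280),interpolation=3)
im=np.zeros((590,540,3),np.uint8); im[:280]=A; im[290:290+300,:400]=cv2.resize(w,(400,300))
save("end",im); print(read_state()["eef_pos"],[ (proj(m,X)*400/512+[0,290]).round() for X in([536.5,237,116],[616,245,116])])
```

```text
[536.49215283 236.95295064 312.6379993 ] [array([198., 440.]), array([198., 493.])]
```

View pics/end.png

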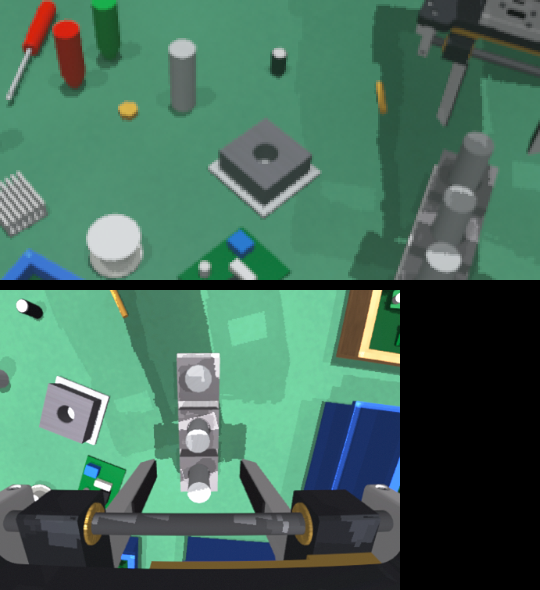

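The wrist half shows the middle post top at (198,440), exactly where a fully home post is predicted. It stands upright in line with its two neighbours. The square post still stands where it was, and the gripper is clear.

```bash
python3 -c "
from cell import *
print(sign_off())"
```

```text
the job is handed in; nothing more can be done
None
```

The chamfered post was tried and held in the gauge bore, then released upright and fully home in the middle rack socket; the square post was not touched, and the job is handed in (the hand-in gave no verdict).

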